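# Fit the camera to the gel imager and bring in the amber filter

### The arm

A 6-joint arm with a two-finger parallel gripper is mounted at the origin on the work surface. World frame = base frame: x ahead of the robot, y to its left, z up, the work surface at z = 0. Lengths are in m, angles in degrees, forces in N, time in s.
With the tool pointing down it reaches from about 0.4 to 0.825 m from the base axis. Payload 7 kg.
Tool frame: the origin (TCP) lies on the centre line of the jaws, within the pads' length; the fingertips stand 8 mm ahead of it and the grasp point (between the pads) lies 11 mm behind it (r.tcp_to_tips is the distance from the TCP to the fingertips, in m); z points along the fingers, y is the direction in which the jaws open and shut (so a half turn about z gives the same grasp; the last joint's range is limited). The gripper opens to 88 mm and grips with 3 to 60 N. Pads are 19 mm wide; open, the fingers measure 130 mm over their backs; the gripper's body (78 mm by 193 mm) begins 47 mm behind the grasp point.
Start: joints at [-56.316, 20.546, 0.682, 0, -70.136, -16.507], TCP at [0.199, -0.645, 0.207] pointing down, gripper open.
Joint ranges: [-176.03, 176.03], [-82.01, 121.73], [-58.28, 71.71], [-173.87, 95.51], [-174.79, -0.11], [-173.66, 173.66]. Speed limits (degrees/s): [136.94, 136.94, 172.46, 180, 180, 180].

### API

Orientations are given as [roll, pitch, yaw] about the fixed x, y, z axes, in that order (R = Rz(yaw) Ry(pitch) Rx(roll)).
In Python, from plant import r gives the robot as it stands.
- The arm moves only by the tool drive_tool, never from a script. Its argument "plan" is text: rows parted by semicolons, each of 4 numbers parted by spaces: the shift along the tool's x, y, z in cm, then the turn about the tool's z in rad. A call has 1 to 8 rows; each row is the pose to reach, as a shift and turn from the pose commanded when the call began, along the tool's axes at that moment; what a row does not reach only later rows make up. A row lasts 1/8 s, in which the tool goes at most 62.5 mm and 10.7 degrees, less where a joint would pass 70% of its speed; a pose out of reach is approached as far as the arm can. A call with a gripper value outside its range is refused whole. "fingers" is the closure, from -1 (fully open) to 1 (shut), set as the call begins (left out, the last holds). The fingers move at their own pace and stop on an object; "squeeze" is the grip in N (left out, the last holds). Time passes only in rows, so rows that repeat a pose let the fingers close. It gives the time, the measured TCP pose, the force and the opening at its end, in the units of the state.
- r.get_state(): the state, without advancing time (a new reading comes with each control period).
- r.capture(name): name is "scene" or "side" or "wrist"; returns a dict with "frame" (480x640x3 uint8, red, green, blue), "fovy" (degrees; the focal length in pixels is half the picture's height over the tangent of half this angle, whatever the lens; pixels are square), "cx", "cy" (the principal point, pixels), "rvec" (rotation vector, rad) and "tvec" (3), from world to camera coordinates, as OpenCV has them. Camera axes: x right, y down, z forward; pixel columns grow to the right and rows downward; lengths in m; the calibration is good to about 2 mm. The wrist camera is an equidistant fisheye: a pixel r from the principal point sees the ray r / f radians off the axis. A picture is of the moment at which its call begins. There is no depth.
- r.close_job(): hands the job in, once; it reports no verdict.
The state is a dict: "time_s": time; "joints": joint angles; "qd": joint speeds; "joint_torque": joint torques, N m; "tcp_pos": TCP position; "eef_rot": TCP orientation; "contact_force": force on the tool from outside, world axes, zero at the start; "moment": the same for the moment, N m; "gripper_width": finger opening in m.
Only numpy, scipy, OpenCV 4.12 (cv2) and the standard library are available. Lean on these libraries where they do the work, as an engineer would, in place of code of your own. Each camera call takes 0.05 s, during which the arm holds its last target. There are 200 camera calls.

### The job

Fit the camera into the bayonet mount on top of the gel imager: red dot to red dot, press it down against the sprung seal and turn it clockwise to the stop, without forcing it. The blue light is on inside, so only once the camera is locked pull the filter slide out by one click, from closed to the amber filter. Leave everything else on the bench where it is.

Things in the scene. Friction and masses are not known exactly. Their poses are not given: they have to be found in the camera images.
- camera: Imaging camera, 0.32 kg, 91 mm tall, upright, lens down. Origin: centre of the lens nose's underside; z up, x to its red dot (on the collar and the housing's top edge). Upwards: black nose, 37 mm in diameter, to 21 mm (lowest 5 mm tapered to 31 mm); dark collar, 70 mm in diameter, 21 to 27 mm; neck, 54 mm in diameter, to 33 mm; square grey housing 33 to 91 mm.
- camera_housing (a point): Centre of the camera's housing, 62 mm above its origin (29 mm below its top): a metal block 46 x 46 mm, faces square to the camera's x and y, the place to hold it, across any two opposite faces.
- camera_lugs (a point): On the camera's axis, 12 mm above its origin, level with the tops of the three steel bayonet lugs on the nose. They are 4 mm thick and reach 26 mm from the axis: a wide lug at the red dot (44 degrees of arc) and two narrow ones (20 degrees) 120 degrees either side of it.
- cradle: White round parking cradle fixed on the bench, 80 mm in diameter (foot 100 x 100 mm), 25 mm high, in which the camera stands at the start, its collar on the cradle's rim with the nose hanging loosely inside (4 mm play), camera origin 4 mm above the bench. Lift the camera straight up by 30 mm or more to clear it. Origin: centre of the underside.
- imager: Gel imager, fixed on the bench: white base 260 mm (x) by 300 mm (y), 50 mm high, with a grey hood whose flat roof (160 by 240 mm) is 175 mm above the bench. Origin: centre of the underside; z up, x away from its front door. On the roof: the dark round bayonet mount and, under it, the filter slide.
- mount (a point): Centre of the top face of the bayonet mount: dark ring 88 mm in diameter, on the imager's axis, 207 mm above the bench. Bore 40 mm; flange 7 mm thick with three slots for the lugs (about 5 degrees of play each way). The camera goes in with its axis on this one, its origin ending 21 mm below this point when pressed fully home (collar on the face).
- mount_dot (a point): Red dot on the mount's ring, 39.5 mm from its centre, at the wide slot: 60 degrees counter-clockwise (seen from above) of the imager's x. The camera enters only with its own red dot (its x) pointing at this dot.
- mount_line (a point): White line on the mount's ring, 39.5 mm from its centre along the imager's x. With its lugs below the flange (origin over 19 mm under the face) the camera turns 60 degrees clockwise from above to a hard stop, its red dot then at this line (its x along the imager's x). Let go there, the seal lifts it until the lugs bear on the flange, origin 19 mm under the face, and holds it.
- seal (a joint): Black sprung seal ring on the mount's face, 60 to 69 mm in diameter: how far it is pressed down, m (0 = free, 6 mm proud of the face; 0.006 = flush). At 0 it carries the unpressed camera, whose origin is then 15 mm below the face, lugs still in the slots. It takes 5 N to start moving and 11 N to press flush; 4 mm is the locked camera's place.
- filter (a joint): Filter slide: dark plate 44 mm wide in two rails on the roof, along the imager's y; m, 0 = in, grows as it is pulled out to the imager's +y. Sprung stops: 0 closed (as at the start), 0.036 amber, 0.072 red. It takes about 7 N to leave one; left within 14 mm of a stop it clicks in. Its white and amber ticks come level with the rails' white +y ends at 0 and 0.036.
- filter_tab (a point): Top centre of the blue pull tab on the filter slide's +y end: an upright block 22 mm (imager's x) by 14 mm (imager's y), 36 mm high below this point, on the slide's 20 mm wide end, 7 mm above the roof. With the slide at 0 it is 105 mm from the mount's axis in +y. It moves with the slide.
- gel_tray: Bystander: clear gel casting tray with a red comb, 70 x 85 x 20 mm. Origin: centre of the underside.
- tube_rack: Bystander: yellow rack with white-capped tubes, 58 x 115 x 74 mm. Origin: centre of the underside.
- tip_box: Bystander: blue pipette-tip box, 85 x 122 x 75 mm. Origin: centre of the underside.
- reagent_bottle: Bystander: white bottle with a blue cap, 72 mm in diameter, 170 mm tall. Origin: centre of the underside.
- amber_jar: Bystander: amber jar with a white cap, 56 mm in diameter, 75 mm tall. Origin: centre of the underside.
- freezer_box: Bystander: white and brown cardboard freezer box, 82 x 82 x 53 mm. Origin: centre of the underside.
- marker: Bystander: white marker with a red cap, lying, 130 mm long (its y), 12 mm thick. Origin: centre of the underside.
There are look-alikes about, which are no part of the job. What is shaped like the camera but pink or turquoise is not meant.

How it is judged (in metres and radians):
On the way, in this order (a step that is already met when the one before it is completed fails the run):
1. the camera is locked in the mount (lugs under the flange, turned to the stop) with the filter slide still closed (horizontal distance between camera and mount below 0.004 m and z of camera in the frame of mount between -0.022 and -0.0175 m and angle between the x axis of camera and the x axis of imager, either way round below 0.12 rad and angle between camera's own z axis and vertical below 0.06 rad and value of joint filter below 0.008 m), for 0.2 s.
2. the filter slide is in its amber stop (value of joint filter between 0.0325 and 0.0395 m), for 0.2 s.
At the end, for the whole second after the job is handed in: The camera sits upright (within 0.06 rad) in the mount, within 4 mm of its axis, origin 17.5 to 22 mm below the mount's face, turned to the stop (its x within 0.12 rad of the imager's x), and the filter slide rests in the amber stop (0.0325 to 0.0395 m); both released and at rest (all of step 2 and horizontal distance between camera and mount below 0.004 m and z of camera in the frame of mount between -0.022 and -0.0175 m and angle between the x axis of camera and the x axis of imager, either way round below 0.12 rad and angle between camera's own z axis and vertical below 0.06 rad and linear speed of camera below 0.02 m/s and velocity of joint filter between -0.01 and 0.01 m/s); the robot touches nothing.
It fails at once if the camera is forced against the imager (over 250 N, as by twisting hard while the lugs are still in their slots) (contact force between camera and imager above 250 N).
It fails at once if the filter slide is pulled open (beyond 12 mm) while the camera is not in the mount (value of joint filter above 0.012 m and not (horizontal distance between camera and mount below 0.006 m and z of camera in the frame of mount below -0.012 m)).
It fails at once if a bystander is moved by more than 40 mm (distance of any of gel_tray, tube_rack, tip_box, reagent_bottle, amber_jar, freezer_box, marker from where it was at the start of the episode above 0.04 m).
It also fails if it takes over 59 s, if anything falls off the work surface, if the arm or the gripper's body presses on something with over 40 N, if the wrist force passes 120 N, or if a joint passes its speed limit or range.

## Working session

There is one attempt and no reset: what is moved stays moved. The work goes in short steps, Python scripts to look and compute and a tool call to move; the robot and the scene stay as the last step left them, time stands still between calls to the robot, and variables do not carry over. Pictures are saved under pics/ and viewed, about 8 in all and at most 12, crops included, and the job is handed in when it is done.

Besides the shell and the picture viewer there is one more tool, called after "Call:" as name(argument=value, ...) on one line, values as JSON. drive_tool: Moves the arm, as the interface text tells. Its arguments: {"type":"object","properties":{"plan":{"type":"string"},"fingers":{"type":"number"},"squeeze":{"type":"number"}},"required":["plan"]}

```bash
mkdir -p pics; cat > h.py <<'E'
import numpy as np, cv2, pickle
from plant import r
def cap(n,f):
    c=r.capture(n); cv2.imwrite(f'pics/{f}.png',c['frame'][:,:,::-1]); pickle.dump(c,open(f'pics/{f}.pkl','wb')); return c
def load(f): return pickle.load(open(f'pics/{f}.pkl','rb'))
def foc(c): return 240/np.tan(np.radians(c['fovy'])/2)
def ray(c,u,v,fish=False):
    f=foc(c); R=cv2.Rodrigues(np.array(c['rvec'],float))[0]; t=np.array(c['tvec'],float).ravel()
    x,y=(u-c['cx'])/f,(v-c['cy'])/f
    if fish:
        a=np.hypot(x,y); d=np.array([x/a*np.sin(a),y/a*np.sin(a),np.cos(a)]) if a>0 else np.array([0,0,1.])
    else: d=np.array([x,y,1.])
    return -R.T@t, R.T@d
def atz(c,u,v,z,fish=False):
    o,d=ray(c,u,v,fish); return o+d*(z-o[2])/d[2]
def proj(c,P,fish=False):
    R=cv2.Rodrigues(np.array(c['rvec'],float))[0]; p=R@np.array(P,float)+np.array(c['tvec'],float).ravel(); f=foc(c)
    if fish:
        h=np.hypot(p[0],p[1]); a=np.arctan2(h,p[2]); k=a/max(h,1e-9)
        return np.array([c['cx']+f*k*p[0],c['cy']+f*k*p[1]])
    return np.array([c['cx']+f*p[0]/p[2],c['cy']+f*p[1]/p[2]])
def crop(f,x,y,w,h,s,g):
    im=cv2.imread(f'pics/{f}.png')[y:y+h,x:x+w]; cv2.imwrite(f'pics/{g}.png',cv2.resize(im,None,fx=s,fy=s,interpolation=cv2.INTER_CUBIC))
E
python3 - <<'E'
from h import *
a=[]
for n in ('scene','side','wrist'):
    c=cap(n,n+'0'); print(n,c['fovy'],c['cx'],c['cy'],ray(c,c['cx'],c['cy'])); a.append(c['frame'])
cv2.imwrite('pics/all.png',np.vstack([np.hstack(a[:2])])[:,:,::-1])
print(r.get_state())
E
```

```text
scene 45.41065219001472 320.12046003394613 238.5019465323241 (array([1.08576338, 0.81191005, 1.16505274]), array([-0.40097185, -0.55962629, -0.72528614]))
side 55.74035824298569 315.4608727923696 244.01246170177248 (array([-0.0469134 ,  0.68593442,  0.86992867]), array([ 0.50051174, -0.58006181, -0.64266344]))
wrist 65.70646984690485 319.96300214478714 240.6541528725983 (array([ 0.1192686 , -0.66912334,  0.3843241 ]), array([ 0.29106774,  0.09244832, -0.95222523]))
{'time_s': 0.15, 'joints': array([-5.63154410e+01,  2.05822589e+01,  6.48059403e-01, -1.51681208e-02,
       -7.01358352e+01, -1.65070453e+01]), 'qd': array([-0.03986023, -0.1768255 ,  0.23745992,  0.17709365,  0.03146327,
        0.00299154]), 'joint_torque': array([-1.18927943e-03, -5.83277321e+01,  2.93290633e+01,  7.00117439e+00,
        8.81584128e-03, -1.05927727e-04]), 'tcp_pos': array([ 0.19922066, -0.64453687,  0.20605038]), 'eef_rot': array([ 1.79928800e+02, -6.22774154e-03, -1.62827645e+02]), 'contact_force': array([ 0.30508685,  0.43999531, -0.48824864]), 'moment': array([0.03469976, 0.03776717, 0.0656544 ]), 'gripper_width': 0.08789544240720185}
```

View pics/scene0.png

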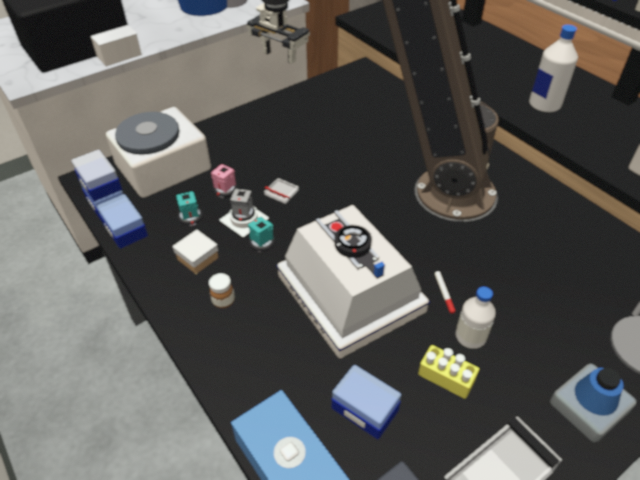

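View pics/side0.png

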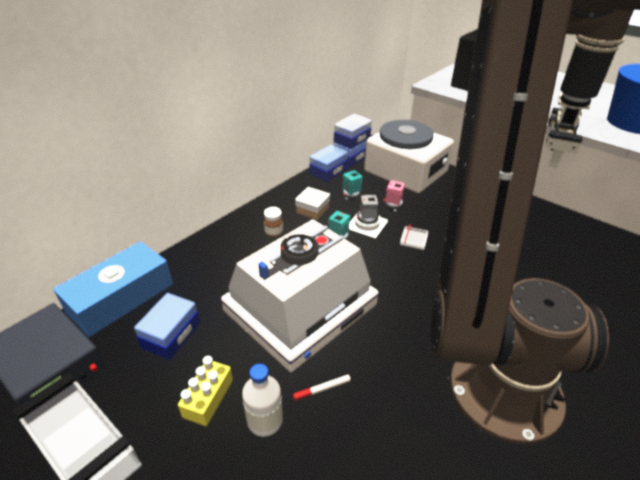

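The scene view shows four camera-shaped things: pink (223,178), turquoise (188,206), turquoise (261,232), and grey (242,203) on the white square foot. The grey one fits the description. The imager's mount is at (353,240) and the blue tab at (378,268). The side view shows the grey one at (369,208) and the mount at (299,249). I'll confirm in enlarged crops.

```bash
python3 - <<'E'
from h import *
crop('scene0',205,170,80,80,5,'a');crop('scene0',300,190,130,130,4,'b')
crop('side0',320,170,100,80,4,'c');crop('side0',220,210,160,120,4,'d')
def pad(x,h,w):
    o=np.zeros((h,w,3),np.uint8); x=cv2.imread(f'pics/{x}.png'); x=x[:h,:w]; o[:x.shape[0],:x.shape[1]]=x; return o
cv2.imwrite('pics/m1.png',np.hstack([pad('a',400,400),pad('c',400,400)]))
b=cv2.resize(cv2.imread('pics/scene0.png')[195:315,320:410],None,fx=4.4,fy=4.4,interpolation=cv2.INTER_CUBIC)
d=cv2.resize(cv2.imread('pics/side0.png')[220:290,250:350],None,fx=4,fy=4,interpolation=cv2.INTER_CUBIC)
h=max(len(b),len(d)); o=np.zeros((h,b.shape[1]+d.shape[1],3),np.uint8); o[:len(b),:b.shape[1]]=b;o[:len(d),b.shape[1]:]=d
print(o.shape); cv2.imwrite('pics/m2.png',o)
E
```

```text
(528, 796, 3)
```

View pics/m1.png

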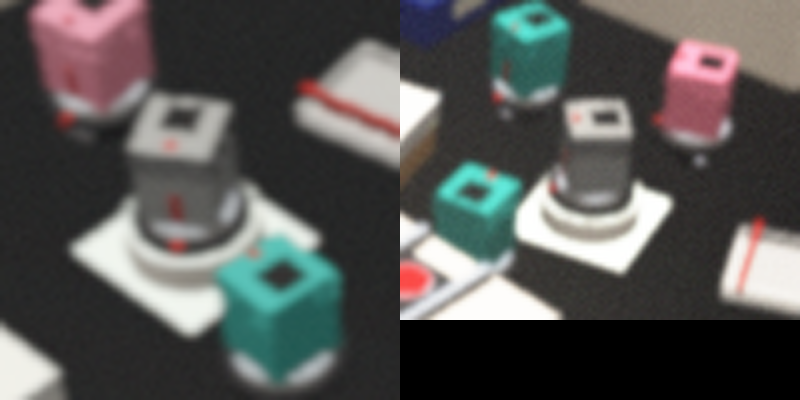

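View pics/m2.png

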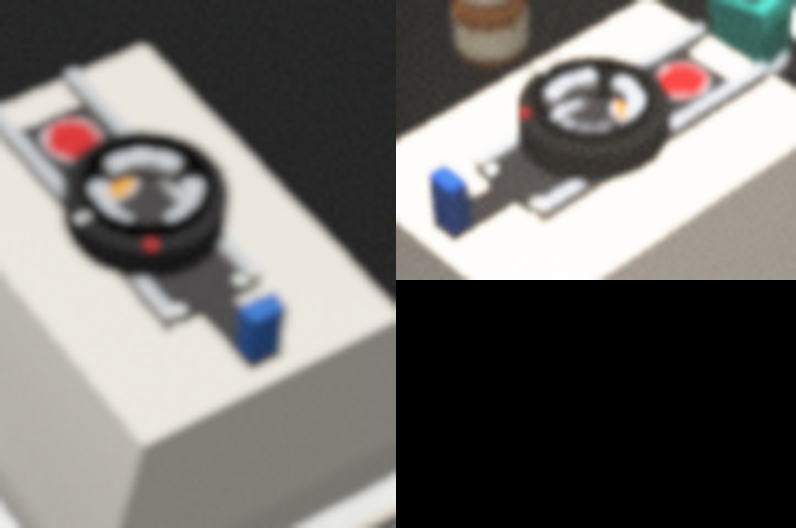

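Both crops confirm it: the grey camera stands on the white cradle foot, with red dots at (170,145) and (178,246) in the left crop. The mount crop shows the mount dot at (151,244), the white line at (83,217) and the tab top near (262,305). I'll fit the poses from these.

```bash
cat >> h.py <<'E'
from scipy.optimize import least_squares
def fit(obs,x0,per_cam=False):
    # obs: (cam, uv, local xyz(rel), fish) ; params x,y,yaw
    def f(p):
        c,s=np.cos(p[2]),np.sin(p[2]); o=[]
        for cam,uv,l,*k in obs:
            P=[p[0]+c*l[0]-s*l[1],p[1]+s*l[0]+c*l[1],l[2]]; o+=list(proj(cam,P,bool(k and k[0]))-np.array(uv))
        return np.array(o)
    q=least_squares(f,x0,loss='soft_l1'); return q.x,f(q.x).reshape(-1,2)
E
python3 - <<'E'
from h import *
S=load('scene0');D=load('side0')
m=lambda x,y,s,ox,oy:((x+.5)/s-.5+ox,(y+.5)/s-.5+oy)
a=lambda x,y:m(x,y,5,205,170); c=lambda x,y:m(x-400,y,4,320,170)
b=lambda x,y:m(x,y,4.4,320,195); d=lambda x,y:m(x-396,y,4,250,220)
for q in [(140,95),(232,103),(215,160),(129,150),(170,145)]: print('top',atz(S,*a(*q),.095)[:2])
for q in [(565,100),(627,98),(633,138),(567,138),(576,119)]: print('side top',atz(D,*c(*q),.095)[:2])
print('collar',atz(S,*a(178,246),.031)[:2])
print('dot',atz(S,*b(151,244),.207),atz(D,*d(526,113),.207));print('line',atz(S,*b(83,217),.207))
print('tab',atz(S,*b(262,305),.218),atz(D,*d(450,175),.218))
print('ring',atz(S,*b(146,192),.207),atz(D,*d(594,101),.207))
h=.0395
for o in ([(S,b(151,244),(h*.5,h*.866,.207)),(S,b(83,217),(h,0,.207)),(S,b(262,305),(0,.105,.218))],[(D,d(526,113),(h*.5,h*.866,.207)),(D,d(450,175),(0,.105,.218)),(D,d(594,101),(0,0,.207))]):
    p,e=fit(o,[.45,.1,0]) ;print(p,np.degrees(p[2]),e.round(1).tolist())
E
```

```text
top [ 0.57815188 -0.31598863]
top [ 0.54008615 -0.27941276]
top [ 0.57204697 -0.24477283]
top [ 0.60597559 -0.27994988]
top [ 0.58572611 -0.27001547]
side top [ 0.60704894 -0.28252977]
side top [ 0.57317264 -0.31629944]
side top [ 0.53895151 -0.27551344]
side top [ 0.57566428 -0.24291179]
side top [ 0.5854963  -0.26744963]
collar [ 0.59508975 -0.25910328]
dot [0.5158875  0.14717073 0.207     ] [0.51662095 0.1474532  0.207     ]
line [0.53247236 0.11138051 0.207     ]
tab [0.50359266 0.21959073 0.218     ] [0.50200087 0.21946753 0.218     ]
ring [0.4951201  0.11674435 0.207     ] [0.49510934 0.11442338 0.207     ]
[ 0.49302473  0.11518076 -0.10019644] -5.7408331024674935 [[-0.1, 0.1], [0.0, -0.1], [0.0, 0.0]]
[ 0.49486722  0.11460851 -0.06773637] -3.8810079840230967 [[-0.1, -0.1], [0.0, -0.0], [0.0, 0.1]]
```

```bash
python3 - <<'E'
from h import *
S=load('scene0');D=load('side0');W=load('wrist0')
m=lambda x,y,s,ox,oy:((x+.5)/s-.5+ox,(y+.5)/s-.5+oy)
a=lambda x,y:m(x,y,5,205,170); c=lambda x,y:m(x-400,y,4,320,170)
for q in [(280,272),(92,20)]: print(atz(S,*a(*q),.09))
print(atz(D,*c(479,187),.09))
T=r.get_state()['tcp_pos']; y=np.radians(-162.83); R=np.array([[np.cos(y),np.sin(y),0],[np.sin(y),-np.cos(y),0],[0,0,-1]])
o,_=ray(W,320,240); print('cam in tool',R.T@(o-T))
for t in ([.574,-.28,.207],[.574,-.28,.06]): print(R.T@(np.array(t)-T)*100)
E
```

```text
[ 0.58712387 -0.15418263  0.09      ]
[ 0.56523289 -0.394817    0.09      ]
[ 0.59038556 -0.15725569  0.09      ]
cam in tool [ 8.36469572e-02  1.11748480e-04 -1.78273724e-01]
[-46.56907148  23.76527824  -0.09496213]
[-46.56907148  23.76527824  14.60503787]
```

Call:
drive_tool(plan="-3.9 2 -3 -0.17;-7.8 4 -3 -0.34;-11.7 6 -3 -0.51;-15.6 8 -3 -0.68;-19.5 10 -3 -0.85;-23.4 12 -3 -1.02;-27.3 14 -3 -1.19;-31.2 16 -3 -1.36", fingers=-1, squeeze=40)

```text
time_s: 1.15
tcp_pos: [0.451, -0.3986, 0.2366]
eef_rot: [180.0, 0.0, -84.6]
contact_force: [-0.3, -1.0, 0.4]
gripper_width: 0.0875
```

```bash
cat >> h.py <<'E'
def to(x,y,z,yaw):
    s=r.get_state(); T=s['tcp_pos']; y0=np.radians(s['eef_rot'][2]); R=np.array([[np.cos(y0),np.sin(y0),0],[np.sin(y0),-np.cos(y0),0],[0,0,-1]])
    print('t',s['time_s'],'pos',T.round(4),s['eef_rot'].round(2),'j6',s['joints'][5].round(1),'F',s['contact_force'].round(1),'w',round(s['gripper_width'],4))
    print('move cm',(R.T@(np.array([x,y,z])-T)*100).round(2),'turn',round(-((np.radians(yaw)-y0+np.pi)%(2*np.pi)-np.pi),3))
E
python3 -c "
from h import *
to(.574,-.28,.2,-45)"
```

```text
t 1.15 pos [ 0.451  -0.3986  0.2366] [ 1.7999e+02  1.0000e-02 -8.4580e+01] j6 28.3 F [-0.3 -1.   0.4] w 0.0875
move cm [-10.65 -13.37   3.66] turn -0.691
```

Call:
drive_tool(plan="-2.7 -3.3 0.9 -0.17;-5.4 -6.7 1.8 -0.34;-8 -10 2.7 -0.52;-10.65 -13.4 3.7 -0.69;-10.65 -13.4 3.7 -0.69;-10.65 -13.4 3.7 -0.69;-10.65 -13.4 3.7 -0.69")

```text
time_s: 2.02
tcp_pos: [0.5737, -0.2826, 0.2001]
eef_rot: [-180.0, -0.0, -45.5]
contact_force: [0.0, 0.0, 0.6]
gripper_width: 0.0875
```

```bash
python3 -c "
from h import *
to(.574,-.28,.055,-45)
c=cap('wrist','w1'); print(c['cx'],c['cy'],[proj(c,[.574+a*.0325*np.cos(t),-.28+a*.0325*np.sin(t),.095],True).round(0) for t in (0,1.571,3.14,4.71) for a in (1,)])
"
```

```text
t 2.025 pos [ 0.5737 -0.2826  0.2001] [-1.7999e+02 -2.0000e-02 -4.5460e+01] j6 53.3 F [0.  0.  0.6] w 0.0875
move cm [-0.16 -0.2  14.51] turn -0.008
319.96300214478714 240.6541528725983 [array([287., 205.]), array([289., 260.]), array([346., 259.]), array([346., 204.])]
```

View pics/w1.png

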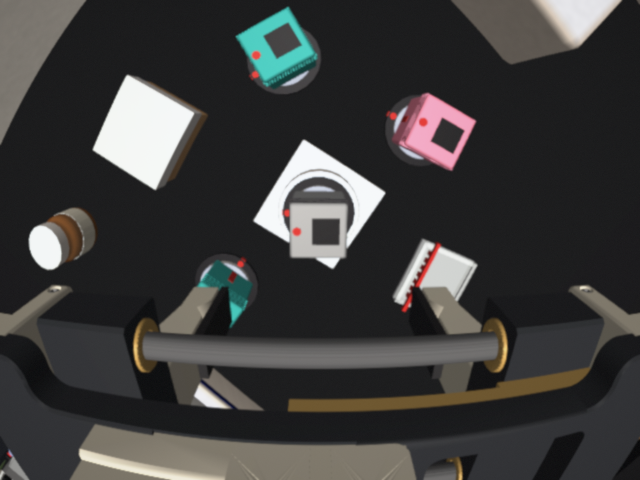

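The wrist view shows the grey camera at (318,231) with its top face square to the image and centred between the jaws, and its dot at (297,231) on the left. Predicted corners agree within about 1 px. Next I'll refine yaw and position in code.

```bash
python3 - <<'E'
from h import *
c=load('w1'); im=c['frame'].astype(int)
g=im.min(2); sat=im.max(2)-g
print(im[215,320],im[200,320],im[245,300])
m=((g>115)&(sat<40)&(g<210)).astype(np.uint8); z=np.zeros_like(m); z[195:268,280:356]=m[195:268,280:356]
z=cv2.morphologyEx(z,cv2.MORPH_OPEN,np.ones((3,3)))
cs,_=cv2.findContours(z,0,2); k=max(cs,key=cv2.contourArea); k=cv2.convexHull(k); rr=cv2.minAreaRect(k); print(rr)
b=cv2.boxPoints(rr); P=np.array([atz(c,*q,.095,True)[:2] for q in b]); print(P.mean(0)); 
for i in range(4):
    e=P[(i+1)%4]-P[i]; print(np.linalg.norm(e),np.degrees(np.arctan2(e[1],e[0])))
hs=(im[:,:,0]>170)&(im[:,:,1]<90); ys,xs=np.nonzero(hs[195:268,270:356]); 
n,l,st,ct=cv2.connectedComponentsWithStats(hs[195:268,270:356].astype(np.uint8))
for i in range(1,n): u,v=ct[i]+[270,195]; print(st[i][4],u,v,atz(c,u,v,.095,True)[:2],atz(c,u,v,.031,True)[:2])
E
```

```text
[200 198 194] [67 65 66] [196 193 190]
((318.0, 230.0), (54.0, 58.0), 90.0)
[ 0.57465908 -0.28158997]
0.045249583966350544 -135.44515147284508
0.044835136981198516 135.76704629709388
0.04726729500037433 44.59269651521149
0.04486906744127895 -46.810602990508876
25 286.36 212.6 [ 0.60268083 -0.27464803] [ 0.596221   -0.25952036]
32 296.5 231.5 [ 0.58629992 -0.26902873] [ 0.57614264 -0.25263268]
```

Call:
drive_tool(plan="-0.1 -0.15 4 0;-0.1 -0.15 8 0;-0.1 -0.15 11 0;-0.1 -0.15 13 0;-0.1 -0.15 14.3 0;-0.1 -0.15 14.5 0;-0.1 -0.15 14.5 0")

```text
time_s: 2.95
tcp_pos: [0.575, -0.2805, 0.0556]
eef_rot: [-180.0, -0.1, -45.4]
contact_force: [-0.1, -0.1, 0.3]
gripper_width: 0.0878
```

Call:
drive_tool(plan="0 0 0 0;0 0 0 0;0 0 0 0;0 0 0 0;0 0 0 0;0 0 0 0", fingers=1, squeeze=40)

```text
time_s: 3.7
tcp_pos: [0.5745, -0.2802, 0.0548]
eef_rot: [180.0, 0.0, -45.4]
contact_force: [-0.6, -0.1, 1.2]
gripper_width: 0.0457
```

Call:
drive_tool(plan="0 0 -2 0;0 0 -6 0;0 0 -11 0;0 0 -16 0;0 0 -21 0;0 0 -25 0;0 0 -27 0;0 0 -27 0")

```text
time_s: 4.7
tcp_pos: [0.5749, -0.2801, 0.3257]
eef_rot: [-179.9, -0.1, -45.4]
contact_force: [-0.6, -0.6, -4.0]
gripper_width: 0.0455
```

```bash
python3 -c "
from h import *
to(.494,.115,.325,-35)
cap('wrist','w2')
"
```

```text
t 4.7 pos [ 0.5749 -0.2801  0.3257] [-1.7991e+02 -9.0000e-02 -4.5370e+01] j6 53.2 F [-0.6 -0.6 -4. ] w 0.0455
move cm [-33.8  -22.     0.07] turn -0.181
```

Call:
drive_tool(plan="-5 -3 0 -0.03;-10 -6 0 -0.06;-15.5 -9 0 -0.1;-21 -12 0 -0.12;-26.5 -14.5 0 -0.15;-32 -16.5 0 -0.18;-37 -18.5 0 -0.18;-41 -20 0 -0.18")

```text
time_s: 5.75
tcp_pos: [0.4269, 0.1535, 0.3229]
eef_rot: [179.9, 0.1, -35.0]
contact_force: [1.6, 0.9, -2.8]
gripper_width: 0.0456
```

Call:
drive_tool(plan="0 0 0 0;0 0 0 0;0 0 0 0")

```text
time_s: 6.12
tcp_pos: [0.4288, 0.1513, 0.324]
eef_rot: [179.9, 0.0, -35.1]
contact_force: [-0.2, -0.2, -4.5]
gripper_width: 0.0458
```

```bash
python3 -c "
from h import *
to(.494,.115,.325,-35)
c=cap('wrist','w3');print(proj(c,[.494,.115,.207],True))
"
```

```text
t 6.125 pos [0.4288 0.1513 0.324 ] [ 1.7992e+02  2.0000e-02 -3.5120e+01] j6 10.5 F [-0.2 -0.2 -4.5] w 0.0458
move cm [ 7.42 -0.78 -0.1 ] turn -0.002
[309.81977473 135.71350608]
```

View pics/w3.png

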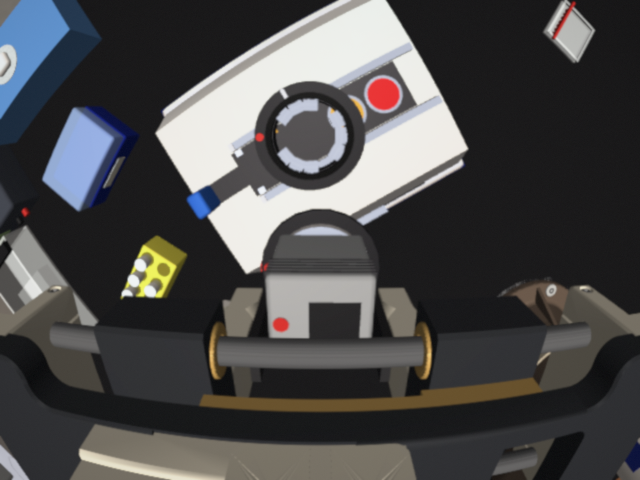

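The wrist view shows the mount dot at (260,137), the white line at (283,93), the ring centred at (310,135) and the tab at (203,200). The held camera's collar is centred at column 320, its red collar dot at (264,267). I'll refine these in code.

```bash
python3 - <<'E'
from h import *
c=load('w3'); im=c['frame'].astype(int)
def blob(x0,y0,x1,y1,cond):
    s=cond(im[y0:y1,x0:x1]).astype(np.uint8); n,l,st,ct=cv2.connectedComponentsWithStats(s); i=1+np.argmax(st[1:,4]); return ct[i]+[x0,y0],st[i][4]
red=lambda s:(s[:,:,0]>150)&(s[:,:,1]<100)
dot,n1=blob(250,125,270,150,red); line,n2=blob(276,85,291,102,lambda s:(s.min(2)>140))
blue=lambda s:(s[:,:,2]>s[:,:,0]+60)
tab,n3=blob(180,180,230,225,blue); cd,n4=blob(255,255,275,278,red)
print(dot,n1,line,n2,tab,n3,cd,n4)
# ring outer: dark pixels
g=im.max(2); top=[]
for th in np.radians(np.arange(0,360,10)):
    for rr in np.arange(44,66,.5):
        u,v=310+rr*np.cos(th),135+rr*np.sin(th)
        if g[int(round(v)),int(round(u))]>110 and abs((u-260))+abs(v-137)>9 and abs(u-283)+abs(v-93)>9: top.append((np.degrees(th),rr,*(atz(c,u,v,.207,True)[:2]))); break
Q=np.array(top)
def circ(p): return np.hypot(Q[:,2]-p[0],Q[:,3]-p[1])-.044
q=least_squares(circ,[.494,.115],loss='soft_l1',f_scale=.0005); print('ring',q.x,(circ(q.x)*1000).round(1), Q[:,0])
h=.0395
o=[(c,dot,(h*.5,h*.866,.207),1),(c,line,(h,0,.207),1)]
p,e=fit(o,[.494,.115,-.08]);print('mount',p,np.degrees(p[2]),e.round(1).tolist())
d=atz(c,*dot,.207,True)-np.r_[q.x,.207]; l=atz(c,*line,.207,True)-np.r_[q.x,.207]
print('angles from ring centre',np.degrees(np.arctan2(d[1],d[0]))-60,np.degrees(np.arctan2(l[1],l[0])),np.hypot(*d[:2]),np.hypot(*l[:2]))
# held camera
T=r.get_state()['tcp_pos']; zo=T[2]-.051
print('collar dot world',atz(c,*cd,zo+.027,True)[:2]-T[:2], np.degrees(np.arctan2(*(atz(c,*cd,zo+.027,True)[:2]-T[:2])[::-1])))
for t in range(-180,180,30): print(t,proj(c,[T[0]+.035*np.cos(np.radians(t-35)),T[1]+.035*np.sin(np.radians(t-35)),zo+.027],True).round(1))
crop('w3',240,190,160,110,5,'z')
E
```

```text
[259.12962963 136.7037037 ] 54 [281.62376238  90.06930693] 101 [201.19720768 202.23734729] 573 [264.81818182 266.90909091] 11
ring [0.49468697 0.11571089] [ 0.4  0.  -0.4 -0.4 -0.  -0.1 -0.6 -0.3 -0.4 -0.6 -0.8 -0.6 -0.8  0.6
 -1.  -1.2 -1.  -0.4 -0.1  1.8 -0.8 -1.  -0.5 -0.7 -0.3 -0.2 -0.2 -0.3
 -0.3] [  0.  10.  20.  30.  40.  50.  60.  70.  80.  90. 100. 110. 120. 180.
 190. 200. 210. 220. 230. 240. 250. 260. 270. 280. 290. 300. 320. 330.
 340.]
mount [ 0.49672715  0.11365939 -0.03046501] -1.7455165093870135 [[0.3, -1.0], [-0.3, 1.0]]
angles from ring centre -4.7649179278437686 -5.323085933057083 0.03921942970087715 0.042174489614782006
collar dot world [0.0196355  0.02572674] 52.64792505355811
-180 [319.7 320.8]
-150 [347.9 314.1]
-120 [369.5 295.4]
-90 [378.7 268.8]
-60 [372.2 240.6]
-30 [350.6 219. ]
0 [319.5 210.9]
30 [288.4 219.1]
60 [266.9 240.8]
90 [260.5 269. ]
120 [269.9 295.6]
150 [291.5 314.2]
```

View pics/z.png

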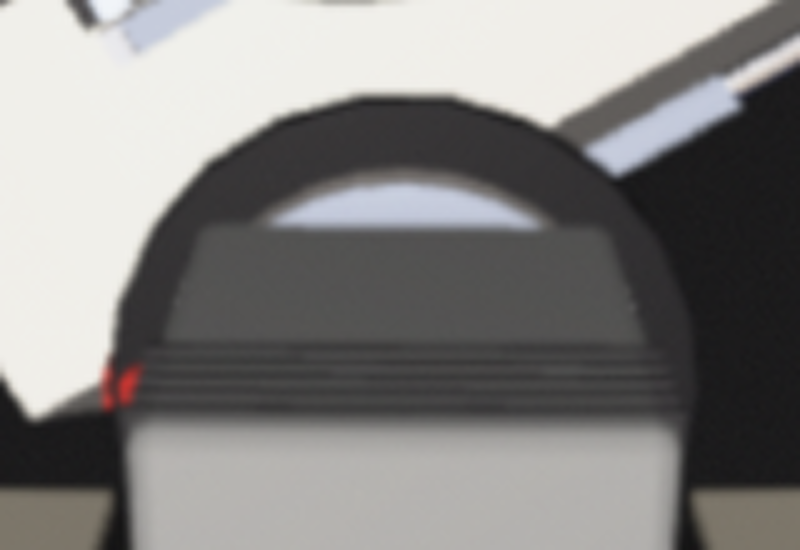

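Call:
drive_tool(plan="2.5 -0.3 0 0;5 -0.6 0 0;7.36 -0.86 0 0;7.36 -0.86 1.5 0;7.36 -0.86 3 0;7.36 -0.86 4.5 0;7.36 -0.86 4.9 0;7.36 -0.86 4.9 0")

```text
time_s: 7.18
tcp_pos: [0.4938, 0.1171, 0.2758]
eef_rot: [180.0, -0.0, -35.0]
contact_force: [-0.0, -0.1, -1.8]
gripper_width: 0.0457
```

Call:
drive_tool(plan="0 0 0 0;0 0 0 0")

```text
time_s: 7.42
tcp_pos: [0.4942, 0.1171, 0.2763]
eef_rot: [-179.9, -0.0, -35.0]
contact_force: [-0.3, 0.2, -3.4]
gripper_width: 0.0455
```

```bash
python3 - <<'E'
from h import *
to(.494,.116,.25,-35)
cs=[cap(n,n+'4') for n in('scene','side','wrist')]
i=[cv2.imread(f'pics/{n}4.png') for n in('scene','side','wrist')]
o=[]
for k,c in zip(i[:2],cs[:2]):
    u,v=proj(c,[.494,.116,.23]).astype(int); print(u,v); o.append(cv2.resize(k[v-45:v+45,u-32:u+33],(260,360),interpolation=cv2.INTER_CUBIC))
w=cv2.resize(i[2][180:330,240:358],(283,360)); cv2.imwrite('pics/h4.png',np.hstack(o+[w]))
E
```

```text
t 7.425 pos [0.4942 0.1171 0.2763] [-1.7995e+02 -3.0000e-02 -3.5040e+01] j6 19.4 F [-0.3  0.2 -3.4] w 0.0455
move cm [0.05 0.1  2.63] turn -0.001
353 230
298 237
```

View pics/h4.png

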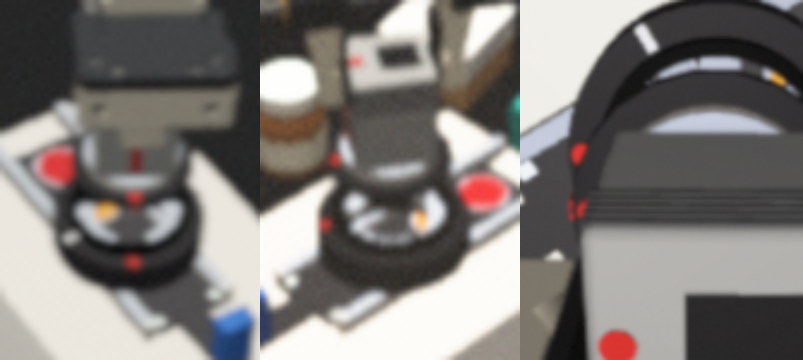

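The hover crops show the collar dot straight above the mount dot: (135,198) over (135,262) in the scene crop, and (335,160) over (326,225) in the side crop. The dots line up, so I'll descend.

Call:
drive_tool(plan="0 0.05 0.8 0;0 0.05 1.4 0;0 0.05 1.8 0;0 0.05 2.1 0;0 0.05 2.4 0;0 0.05 2.4 0")

```text
time_s: 8.32
tcp_pos: [0.4936, 0.1165, 0.2516]
eef_rot: [180.0, 0.0, -35.1]
contact_force: [-0.9, 0.4, -3.8]
gripper_width: 0.0459
```

Call:
drive_tool(plan="0 0 0.2 0;0 0 0.4 0;0 0 0.6 0;0 0 0.7 0;0 0 0.7 0")

```text
time_s: 8.95
tcp_pos: [0.4936, 0.1165, 0.2447]
eef_rot: [180.0, 0.0, -35.1]
contact_force: [-0.7, -0.0, -3.7]
gripper_width: 0.0455
```

Call:
drive_tool(plan="0 0 0.2 0;0 0 0.4 0;0 0 0.55 0;0 0 0.65 0;0 0 0.65 0;0 0 0.65 0")

```text
time_s: 9.7
tcp_pos: [0.494, 0.1164, 0.2388]
eef_rot: [-180.0, -0.0, -35.0]
contact_force: [-2.1, -2.2, 5.0]
gripper_width: 0.0459
```

Call:
drive_tool(plan="0 0 0.1 0;0 0 0.15 0;0 0 0.2 0;0 0 0.2 0;0 0 0.2 0")

```text
time_s: 10.32
tcp_pos: [0.494, 0.1164, 0.237]
eef_rot: [-180.0, -0.0, -35.0]
contact_force: [-0.9, -1.9, 6.6]
gripper_width: 0.0455
```

Call:
drive_tool(plan="0 0 0.04 0;0 0 0.04 0.05;0 0 0.04 0.1;0 0 0.04 0.15;0 0 0.04 0.2;0 0 0.04 0.2")

```text
time_s: 11.08
tcp_pos: [0.4948, 0.1171, 0.237]
eef_rot: [-179.8, -0.1, -46.5]
contact_force: [0.0, -0.3, 7.6]
gripper_width: 0.0454
```

```bash
python3 -c "
from h import *
to(.494,.1164,.237,-95); print(r.get_state()['moment'])"
```

```text
t 11.075 pos [0.4948 0.1171 0.237 ] [-1.7984e+02 -6.0000e-02 -4.6530e+01] j6 8.0 F [ 0.  -0.3  7.6] w 0.0454
move cm [-0.   0.1  0. ] turn 0.846
[-0.0875234   0.39240793 -0.03438335]
```

Call:
drive_tool(plan="0 0 0 0.1;0 0 0 0.2;0 0 0 0.3;0 0 0 0.4;0 0 0 0.5;0 0 0 0.6;0 0 0 0.7;0 0 0 0.76")

```text
time_s: 12.08
tcp_pos: [0.4951, 0.1173, 0.2371]
eef_rot: [-179.8, 0.1, -90.2]
contact_force: [0.4, 0.4, 7.3]
gripper_width: 0.0455
```

```bash
python3 -c "
from h import *
to(.494,.1164,.237,-95); print(r.get_state()['moment'])"
```

```text
t 12.075 pos [0.4951 0.1173 0.2371] [-1.798e+02  9.000e-02 -9.016e+01] j6 -35.7 F [0.4 0.4 7.3] w 0.0455
move cm [0.09 0.11 0.01] turn 0.084
[0.10791099 0.08605942 0.12258445]
```

Now I'll creep to the stop, watching the moment.

Call:
drive_tool(plan="0 0 0 0.03;0 0 0 0.05;0 0 0 0.07;0 0 0 0.08;0 0 0 0.08")

```text
time_s: 12.7
tcp_pos: [0.4951, 0.1171, 0.2372]
eef_rot: [-179.8, 0.1, -94.6]
contact_force: [1.9, -0.5, 6.5]
gripper_width: 0.0454
```

```bash
python3 -c "
from h import *
to(.494,.1164,.237,-95); print(r.get_state()['moment'])"
```

```text
t 12.7 pos [0.4951 0.1171 0.2372] [-1.798e+02  8.000e-02 -9.458e+01] j6 -40.1 F [ 1.9 -0.5  6.5] w 0.0454
move cm [0.08 0.11 0.02] turn 0.007
[-0.18390539 -0.07356891  0.41395762]
```

Call:
drive_tool(plan="0 0 0 0.01;0 0 0 0.02;0 0 0 0.03;0 0 0 0.03")

```text
time_s: 13.2
tcp_pos: [0.4952, 0.117, 0.2372]
eef_rot: [-179.8, 0.1, -96.2]
contact_force: [1.3, -1.8, 6.3]
gripper_width: 0.0456
```

```bash
python3 -c "
from h import *
to(.494,.1164,.237,-95); print(r.get_state()['moment'])"
```

```text
t 13.2 pos [0.4952 0.117  0.2372] [-1.798e+02  6.000e-02 -9.623e+01] j6 -41.8 F [ 1.3 -1.8  6.3] w 0.0456
move cm [0.07 0.11 0.02] turn -0.022
[-0.50153054 -0.22691791  1.13123231]
```

Call:
drive_tool(plan="0 0 0 -0.015;0 0 -0.1 -0.015;0 0 -0.15 -0.015;0 0 -0.15 -0.015")

```text
time_s: 13.7
tcp_pos: [0.4951, 0.117, 0.2374]
eef_rot: [-179.9, 0.1, -95.5]
contact_force: [5.5, -2.1, -1.7]
gripper_width: 0.0454
```

Call:
drive_tool(plan="0 0 0 0;0 0 0 0;0 0 0 0;0 0 0 0;0 0 0 0;0 0 -1 0;0 0 -3 0;0 0 -6 0", fingers=-1)

```text
time_s: 14.7
tcp_pos: [0.4934, 0.1163, 0.2981]
eef_rot: [179.9, -0.0, -95.5]
contact_force: [0.7, 0.5, -0.4]
gripper_width: 0.0874
```

Call:
drive_tool(plan="0 0 -3 0;0 0 -6 0;0 0 -6 0;0 0 -6 0")

```text
time_s: 15.2
tcp_pos: [0.4935, 0.1165, 0.3573]
eef_rot: [180.0, 0.0, -95.5]
contact_force: [0.4, -0.6, 0.1]
gripper_width: 0.0875
```

```bash
python3 - <<'E'
from h import *
to(.494-.0086,.116+.105,.199,-95)
c=cap('wrist','w5'); print(proj(c,[.4945,.116,.279],True),proj(c,[.504,.221,.218],True))
E
```

```text
t 15.2 pos [0.4935 0.1165 0.3573] [ 1.7999e+02  2.0000e-02 -9.5500e+01] j6 -41.0 F [ 0.4 -0.6  0.1] w 0.0875
move cm [-10.32   1.8   15.83] turn -0.009
[317.54811503 240.75432744] [318.74009334 323.62074812]
```

View pics/w5.png

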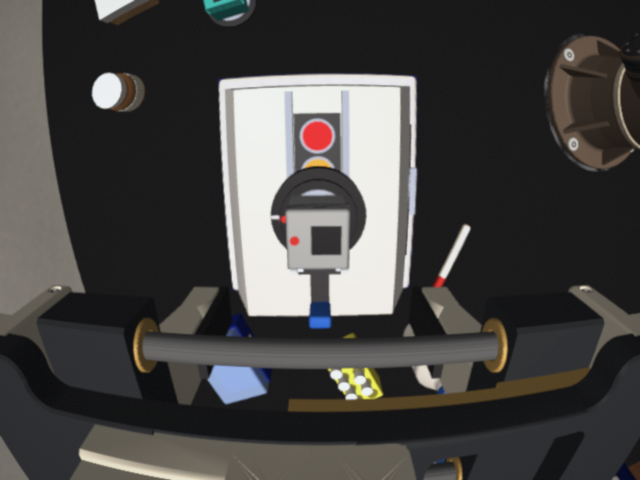

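The camera's collar dot at (284,219) sits beside the white line at (275,217), with the housing square to the imager, so it is locked. The tab is at (319,322). Next is the tab.

```bash
python3 - <<'E'
from h import *
to(.503,.2203,.198,-95)
c=load('w5'); im=c['frame'].astype(int)[295:335,295:345]
s=((im[:,:,2]>im[:,:,0]+60)).astype(np.uint8); n,l,st,ct=cv2.connectedComponentsWithStats(s); i=1+np.argmax(st[1:,4]); print(st[i],ct[i]+[295,295])
x,y,w,h,_=st[i]; x+=295;y+=295
print([atz(c,u,v,.218,True)[:2].round(4) for u,v in ((x+w/2,y+h),(x+w/2,y+h/2),(x,y+h),(x+w,y+h))])
s=load('scene0'); print('bottle cap',atz(s,485,294,.17))
E
```

```text
t 15.25 pos [0.4933 0.1164 0.3569] [ 1.7995e+02 -2.0000e-02 -9.5500e+01] j6 -41.0 F [ 0.6  0.1 -0.4] w 0.0877
move cm [-10.43   0.03  15.89] turn -0.009
[ 14   8  22  26 491] [319.44399185 316.44195519]
[array([0.5034, 0.2274]), array([0.5019, 0.2125]), array([0.5142, 0.2263]), array([0.4925, 0.2284])]
bottle cap [0.34429782 0.39335547 0.17      ]
```

Call:
drive_tool(plan="-3.5 0 0 0.01;-7 0 0 0.01;-10.4 0 0 0.01;-10.4 0 4 0.01;-10.4 0 9 0.01;-10.4 0 13 0.01;-10.4 0 15 0.01;-10.4 0 15.8 0.01")

```text
time_s: 16.25
tcp_pos: [0.5028, 0.2193, 0.1974]
eef_rot: [179.9, -0.1, -96.1]
contact_force: [-1.0, 0.2, 1.2]
gripper_width: 0.0874
```

Call:
drive_tool(plan="0 0 0 0;0 0 0 0;0 0 0 0;0 0 0 0;0 0 0 0;0 0 0 0;0 0 0 0;0 0 0 0", fingers=1, squeeze=30)

```text
time_s: 17.25
tcp_pos: [0.5037, 0.22, 0.1993]
eef_rot: [180.0, -0.0, -96.1]
contact_force: [0.3, -0.1, 0.5]
gripper_width: 0.0133
```

The opening is 13 mm where the tab should give 22 mm, so I'll look before pulling.

```bash
python3 - <<'E'
from h import *
to(.503,.2203,.198,-95)
o=[]
for n in('scene','side'):
    c=cap(n,n+'6'); u,v=proj(c,[.503,.2,.215]).astype(int); print(u,v,proj(c,[.503,.2203,.218])); o.append(cv2.resize(cv2.imread(f'pics/{n}6.png')[v-50:v+50,u-40:u+40],(400,500),interpolation=cv2.INTER_CUBIC))
cap('wrist','w6')
cv2.imwrite('pics/h6.png',np.hstack(o)); to(.5,.2,.2,-95)
E
```

```text
t 17.25 pos [0.5037 0.22   0.1993] [180.    -0.   -96.07] j6 -50.1 F [ 0.3 -0.1  0.5] w 0.0133
move cm [-0.02  0.07  0.13] turn -0.019
373 259 [379.57748334 264.00762086]
269 259 [262.51402328 263.36285152]
t 17.4 pos [0.5037 0.22   0.1994] [180.     0.   -96.07] j6 -50.1 F [-0.4  0.4  0.1] w 0.0025
move cm [ 2.03  0.15 -0.06] turn -0.019
```

View pics/h6.png

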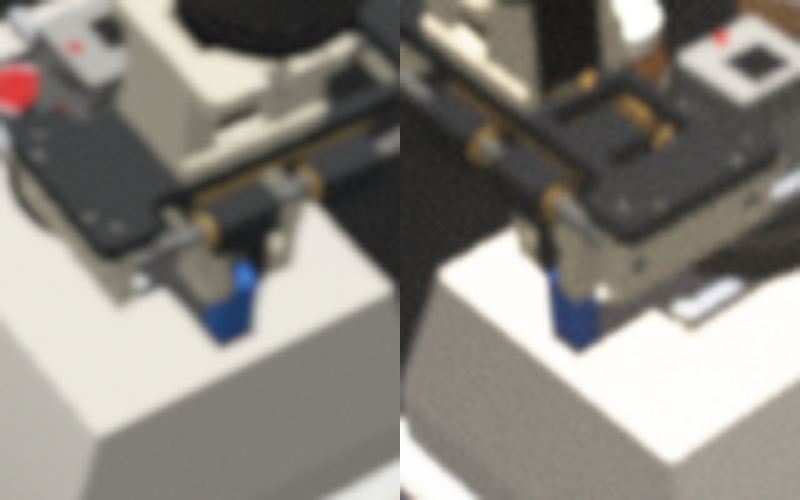

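```bash
python3 - <<'E'
from h import *
o=[]
for n in('scene','side','wrist'):
    c=cap(n,n+'7'); f=n=='wrist'
    u,v=proj(c,[.504,.221,.2],f).astype(int); print(n,u,v)
    if f: x,y,w,h=u-65,v-50,130,100
    else: x,y,w,h=u-30,v-30,60,60
    x=max(0,x);y=max(0,min(y,480-h)); k=cv2.imread(f'pics/{n}7.png')[y:y+h,x:x+w]; print(x,y)
    o.append(cv2.resize(k,(400 if not f else 390,400 if not f else 300),interpolation=cv2.INTER_CUBIC))
top=np.hstack(o[:2]); 
cv2.imwrite('pics/h7.png',cv2.resize(np.vstack([top[50:350],np.hstack([o[2],np.zeros((300,410,3),np.uint8)])]),(800,600)))
s=r.get_state(); print(s['gripper_width'],s['tcp_pos'],s['contact_force'])
E
```

```text
scene 378 269
348 239
side 262 269
232 239
wrist 318 289
253 239
0.0005164441704043538 [0.50366002 0.22003708 0.19934815] [ 0.28039396 -0.99884799  0.23853495]
```

View pics/h7.png

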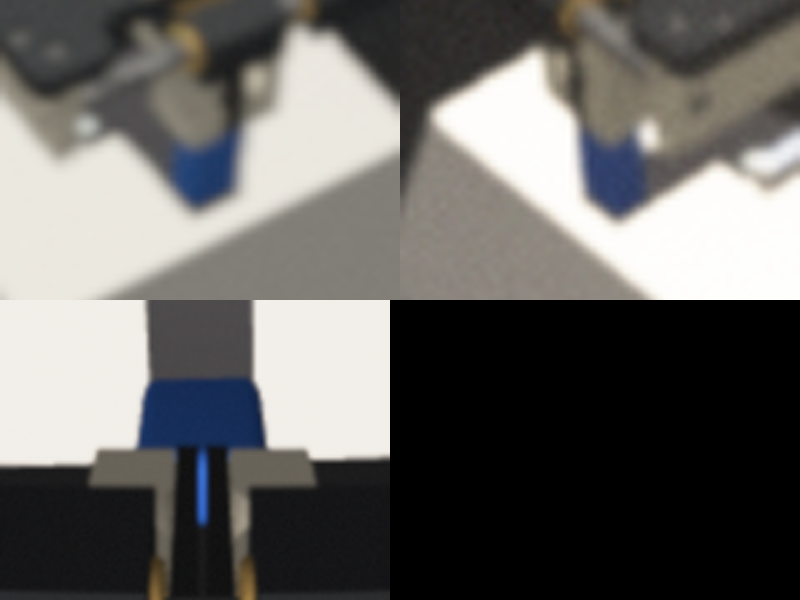

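```bash
python3 - <<'E'
from h import *
print(r.tcp_to_tips)
S=load('scene7');D=load('side7');W=load('wrist7')
cx,sx=np.cos(np.radians(-5)),np.sin(np.radians(-5))
L=lambda x,y,z:[.4945+cx*x-sx*y,.116+sx*x+cx*y,z]
for z in (.182,.191,.2,.21,.218): 
  print(z)
  for n,c in(('sc',S),('si',D)):
    o=((348,239) if n=='sc' else (232,239))
    f=lambda P:((proj(c,P)-o)*400/60+[0 if n=='sc' else 400,-50]).round(0)
    print(n,[f(L(x,y,z)) for x,y in((.011,.112),(-.011,.112),(-.011,.098),(.011,.098))])
print('wrist', [((proj(W,L(x,y,z),True)-[253,239])*[3,3]+[0,300]).round(0) for x,y,z in((.011,.098,.218),(-.011,.098,.218),(.011,.112,.218),(.011,.098,.182),(-.011,.098,.182))])
E
```

```text
0.008
0.182
sc [array([187., 216.]), array([241., 189.]), array([217., 162.]), array([163., 188.])]
si [array([571., 187.]), array([613., 221.]), array([647., 200.]), array([605., 166.])]
0.191
sc [array([189., 199.]), array([243., 172.]), array([219., 145.]), array([165., 171.])]
si [array([569., 167.]), array([612., 201.]), array([645., 180.]), array([603., 146.])]
0.2
sc [array([191., 181.]), array([245., 154.]), array([221., 127.]), array([166., 153.])]
si [array([567., 147.]), array([610., 181.]), array([644., 160.]), array([601., 126.])]
0.21
sc [array([193., 161.]), array([248., 135.]), array([223., 107.]), array([168., 134.])]
si [array([564., 124.]), array([608., 158.]), array([642., 137.]), array([599., 104.])]
0.218
sc [array([194., 145.]), array([250., 119.]), array([225.,  91.]), array([170., 118.])]
si [array([563., 105.]), array([606., 139.]), array([640., 119.]), array([597.,  85.])]
wrist [array([127., 458.]), array([266., 455.]), array([131., 534.]), array([139., 375.]), array([255., 373.])]
```

The tab stands where I calculated. The fingers closed just over its top: the tips sit about 22–27 mm higher than the TCP reading implies. The hover crop agrees, since the fingers ended at mid-housing there. I'll open, go 2 cm lower and close again.

Call:
drive_tool(plan="0 0 0 0;0 0 0 0;0 0 0 0;0 0 0 0;0 0 0 0;0 0 0 0", fingers=-0.1)

```text
time_s: 18.3
tcp_pos: [0.5037, 0.22, 0.1994]
eef_rot: [180.0, 0.0, -96.1]
contact_force: [-0.6, -0.7, 0.1]
gripper_width: 0.0475
```

Call:
drive_tool(plan="0 0 0.5 0;0 0 1 0;0 0 1.5 0;0 0 2 0;0 0 2 0")

```text
time_s: 18.92
tcp_pos: [0.5034, 0.2199, 0.1788]
eef_rot: [180.0, -0.0, -96.1]
contact_force: [0.3, -0.4, -0.8]
gripper_width: 0.0488
```

Call:
drive_tool(plan="0 0 0 0;0 0 0 0;0 0 0 0;0 0 0 0;0 0 0 0;0 0 0 0", fingers=1, squeeze=30)

```text
time_s: 19.68
tcp_pos: [0.5038, 0.2201, 0.1795]
eef_rot: [-180.0, 0.0, -96.1]
contact_force: [0.3, 0.8, 0.7]
gripper_width: 0.0216
```

Call:
drive_tool(plan="-0.5 0.01 0 0;-1 0.02 0 0;-1.5 0.03 0 0;-2 0.04 0 0;-2.5 0.05 0 0;-3 0.06 0 0;-3.4 0.07 0 0;-3.6 0.07 0 0")

```text
time_s: 20.68
tcp_pos: [0.5067, 0.256, 0.1795]
eef_rot: [180.0, -0.0, -96.1]
contact_force: [-2.0, -0.0, 5.0]
gripper_width: 0.0213
```

Call:
drive_tool(plan="0 0 0 0;0 0 0 0")

```text
time_s: 20.92
tcp_pos: [0.5067, 0.2558, 0.1795]
eef_rot: [180.0, 0.0, -96.1]
contact_force: [-1.8, 1.8, 4.2]
gripper_width: 0.0216
```

Moved 35.8 mm and at rest with almost no pull force. Next I'll release, rise clear and check.

Call:
drive_tool(plan="0 0 0 0;0 0 0 0;0 0 0 0;0 0 0 0;0 0 0 0;0 0 0 0;0 0 -1 0;0 0 -3 0", fingers=-0.1)

```text
time_s: 21.92
tcp_pos: [0.5065, 0.2556, 0.2096]
eef_rot: [180.0, -0.1, -96.1]
contact_force: [0.6, 0.5, 0.4]
gripper_width: 0.0477
```

Call:
drive_tool(plan="0 0 -4 0;0 0 -9 0;0 0 -14 0;-5 0 -14 0;-10 0 -14 0;-10 0 -14 0;-10 0 -14 0")

```text
time_s: 22.8
tcp_pos: [0.5173, 0.3553, 0.3496]
eef_rot: [-180.0, -0.0, -96.0]
contact_force: [-0.2, 0.7, 0.8]
gripper_width: 0.048
```

```bash
python3 - <<'E'
from h import *
to(.5,.2,.3,-95); S=cap('scene','s8');D=cap('side','d8');W=cap('wrist','w8')
for c,f in((S,0),(D,0),(W,1)): print(proj(c,[.4945,.116,.279],f),proj(c,[.5067,.2565,.218],f))
w=cv2.imread('pics/w8.png')
u,v=proj(W,[.5,.17,.21],True).astype(int); y=max(0,min(v-75,330)); print(u-75,y)
u2,v2=proj(S,[.5,.17,.22]).astype(int)
cv2.imwrite('pics/h8.png',np.hstack([cv2.resize(w[y:y+150,u-75:u+75],(400,400),interpolation=2),cv2.resize(cv2.imread('pics/s8.png')[v2-50:v2+50,u2-50:u2+50],(400,400),interpolation=2)]))
E
```

```text
t 22.8 pos [0.5173 0.3553 0.3496] [-1.7999e+02 -2.0000e-02 -9.6040e+01] j6 -58.3 F [-0.2  0.7  0.8] w 0.048
move cm [15.63  0.08  4.96] turn -0.018
[353.91457263 215.52214005] [389.17124472 275.05131391]
[298.27666543 219.87700023] [248.67769473 271.3624704 ]
[315.53648482 -83.44005232] [319.56654138 106.25397888]
241 0
```

View pics/h8.png

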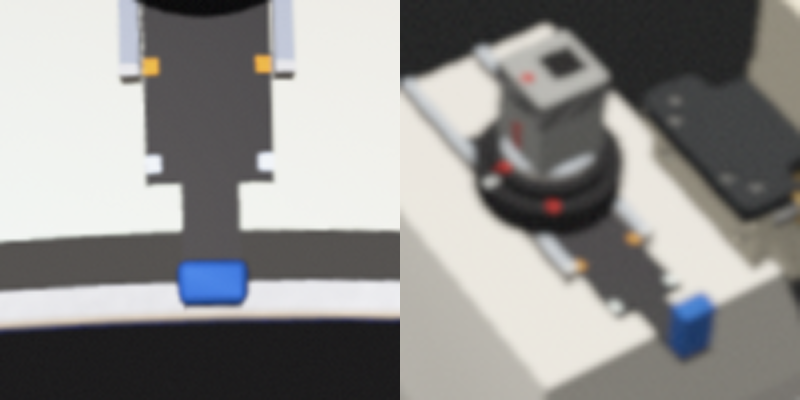

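The amber ticks at (150,66) and (263,64) are level with the rail ends. The camera's collar dot at (503,168) sits at the white line at (490,182). The gripper is clear, so I'm handing in.

```bash
python3 -c "
from plant import r
print(r.close_job())"
```

```text
the job is handed in; nothing more can be done
None
```

The camera is locked in the mount and the filter slide is out one click at amber. I handed the job in at about 23 s of the 59 s allowed, and the hand-in gives no verdict.

- **Camera:** I lifted the grey camera from its cradle and lowered it into the mount dot to dot, then pressed the seal with about 10–11 N. I turned it about 60° clockwise to the stop, where the twist rose to 1.1 N·m, then backed off slightly and let go.
- **Filter slide:** After the lock, I gripped the tab and pulled it 36 mm.

**Last checks:** In the final pictures the camera's red dot is at the white line and the amber ticks are level with the rail ends. The gripper was clear, reading about zero force. I did not recheck every bystander, but the arm met nothing on the way.

**What disagreed:**
- The first grip on the tab closed over its top. The fingertips sit about 22–27 mm higher than the TCP reading implies. The second try, 2 cm lower, held the tab at 21.6 mm.
- The wrist and fixed cameras disagreed by 1–2 mm on the mount's position. I split the difference, and the camera went in without resistance.

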